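# Finished valve through the sprung flap

## Robot

A 6-joint arm with a two-finger parallel gripper is mounted at the origin on the work surface. World frame = base frame: x ahead of the robot, y to its left, z up, the work surface at z = 0. Lengths are in m, angles in rad, forces in N, time in s.
With the tool pointing down it reaches from about 0.325 to 0.775 m from the base axis. Payload 5.5 kg.
Tool frame: the origin (TCP) lies midway between the tips of the shut fingers; the grasp point (between the pads) lies 19 mm behind it; z points along the fingers, x is the direction in which the jaws open and shut, and the axes are right-handed (so a half turn about z gives the same grasp; the last joint's range is limited). The gripper opens to 85 mm and grips with 20 to 120 N. Pads are 22 mm wide; open, the fingers measure 114 mm over their backs; the gripper's body (76 mm by 85 mm) begins 54 mm behind the grasp point. The pads swing forward as they close: fully open they stand 13 mm farther back than shut.
Start: joints at [-1.166, 0.091, 1.231, -0, 1.82, -0.057], TCP at [0.267, -0.537, 0.231] pointing down, gripper open.
Joint ranges: [-2.87, 2.87], [-0.86, 2.18], [0.17, 2.46], [-1.51, 4.65], [0.06, 2.69], [-2.65, 2.65]. Speed limits (rad/s): [2.57, 2.57, 3.01, 3.14, 3.14, 3.14].

## Interface

Orientations are given as a 3x3 rotation matrix whose columns are the frame's x, y, z axes.
In Python, from cell import r, imaging, ticket gives the robot as it stands.
- The arm moves only by the tool servo_tool, never from a script. Its argument "increments" is a list of rows, each an object of numbers: "claw": the closure in counts, from 0 (fully open) to 255 (shut); "dx", "dy", "dz": the shift along the tool's x, y, z in m; "wx", "wy", "wz": the turn, a rotation vector about the tool's x, y, z in degrees. In form: [{"claw": .., "dx": .., "dy": .., "dz": .., "wx": .., "wy": .., "wz": ..}, ...]. A call has 1 to 20 rows; each row shifts and turns the commanded pose from where the row before left it, along the tool's axes as they then stand; what a row does not reach is not made up. A row lasts 1/10 s, in which the tool goes at most 50 mm and 8.59 degrees, less where a joint would pass 70% of its speed; a pose out of reach is approached as far as the arm can. A call with a gripper value outside its range is refused whole. The fingers move at their own pace and stop on an object; "grip_force" is the grip in N (left out, the last holds). Time passes only in rows, so rows that do not move let the fingers close. It gives the time, the measured TCP pose, the force and the opening at its end, in the units of the state.
- r.state(): the state, without advancing time (a new reading comes with each control period).
- imaging.grab_frame(name): name is "side" or "top" or "wrist"; returns a dict with "frame" (400x640x3 uint8, red, green, blue), "z_map" (400x640 float32, m along the optical axis (not along the pixel's ray), 0 where there is no reading), "intrinsics" (3x3 intrinsics, pixels), "dist_coeffs" ([k1, k2, p1, p2, k3] as OpenCV has them; the pictures are not rectified), "R" (3x3) and "t" (3): a world point X has camera coordinates R X + t. Camera axes: x right, y down, z forward; pixel columns grow to the right and rows downward; lengths in m; the calibration is good to about 2 mm. A picture is of the moment at which its call begins.
- ticket.close_job(): hands the job in, once; it reports no verdict.
The state is a dict: "t": time; "joint_pos": joint angles; "qvel": joint speeds; "tau": joint torques, N m; "tcp_pos": TCP position; "eef_rot": TCP orientation; "ft_force": force on the tool from outside, world axes, zero at the start; "ft_torque": the same for the moment, N m; "finger_gap": finger opening in m.
Only numpy, scipy, OpenCV 4.12 (cv2) and the standard library are available. Lean on these libraries where they do the work, as an engineer would, in place of code of your own. Each camera call takes 0.05 s, during which the arm holds its last target.

## Task

Put the finished brass valve away: with one finger push the parts box's self-closing flap open and keep it open, and with the other finger push the valve that stands in the lane between the two rails along it and through, until it drops into the box; then draw back and let the flap close. The flap must never touch the valve, so open it ahead of the valve. Only push: do not pick the valve up or lift it, and leave everything else on the bench where it is.

Things in the scene. Friction and masses are not known exactly. Their poses are not given: they have to be found in the camera images.
- station: Wooden finished-parts box fixed on the bench. Origin on the bench, on the gate line; x points through the gate into the box (away from the robot), y left, z up. Flat loading deck, top at z = 65 mm, over x -115 to 25 mm (25 mm past the gate line), y -125 to 115 mm; clear left of the lane. Gate at x = 0: open from y = 65 to -76 mm, no lintel, closed only by the flap
- bin (a point): Middle of the box's cork floor (station x 93, y -5, z 15 mm), 50 mm below the deck. The inside spans station x 25 to 161, y -117 to 107 mm; side and back walls and the two fixed aluminium panels (8 mm thick) beside the gate rise to z = 120 mm. Open above, except a pale plastic cover over x 109 to 169 mm at z = 120 to 123 mm
- lane (a point): Point on the deck top in the middle of the lane at the gate line (station x 0, y -45, z 65 mm). The lane runs along station x from x = -110 to 20 mm between two guide rails 6 mm high and 5 mm wide, 46 mm apart
- hinge (a point): Foot of the flap's upright hinge, on the deck top at the left end of the gate (station x 0, y 65, z 65 mm); the hinge barrel has 7 mm radius
- flap_edge (a point): Middle of the flap's free edge, 137 mm from the hinge. The flap is a plain upright aluminium plate 3 mm thick, from 7 to 137 mm from the hinge and from 8 to 53 mm above the deck, lying across the gate (lane included) when shut
- flap (a joint): Angle of the flap about its upright hinge, rad: 0 shut, to 1.5 fully open; it swings away from the robot, into the box. A spring (0.05 N m/rad, wound 0.5 rad when shut, so 0.025 to 0.1 N m) shuts it as soon as it is let go. Pushed near its hinge it turns far with little travel
- valve: The finished rotary valve: upright brass cylinder 36 mm across and 30 mm high with a boss 14 mm across and 8 mm high on top; about 0.16 kg. It stands in the lane in front of the gate. Origin: centre of its underside
- valve_center (a point): Middle of the valve's cylinder, 15 mm above its underside
- cap: Bystander: small brass screw cap, 26 mm wide, 18 mm high, standing on the loading deck to the right of the lane. Leave alone
- mouthpiece: Bystander: brass horn mouthpiece standing rim down on the bench left of the box, 34 mm wide, 65 mm high. Leave alone
- block: Bystander: wooden block 90 x 55 x 35 mm on the bench right of the box. Leave alone
- spool: Bystander: grey plastic spool, 44 mm wide, 30 mm high, on the bench left of the box. Leave alone
- driver: Bystander: screwdriver lying on the left of the bench. Leave alone
- mallet: Bystander: small hammer lying on the right of the bench. Leave alone
- jar: Bystander: lidded jar, 70 mm wide, 85 mm high, on the left of the bench. Leave alone
There are look-alikes about, which are no part of the job. What is shaped like the valve but green is not meant.

How it is judged:
On the way, in this order (a step that is already met when the one before it is completed fails the run):
1. a finger pushes the flap open (past 0.4 rad) while the valve's middle is still in front of the gate line (value of joint flap above 0.4 rad and contact force between the fingers and flap above 0.05 N and x of valve_center in the frame of station below 0 m), for 0.04 s.
2. the valve's middle passes the gate line on the deck while the flap is held open (x of valve_center in the frame of station above 0.005 m and value of joint flap above 0.5 rad and z of valve_center in the frame of station above 0.06 m), for 0.02 s.
At the end, for the whole second after the job is handed in: the valve lies at rest inside the box, below the deck, and the flap is shut (within 0.08 rad) (x of valve_center in the frame of station between 0.025 and 0.161 m and y of valve_center in the frame of station between -0.117 and 0.107 m and z of valve_center in the frame of station below 0.06 m and value of joint flap below 0.08 rad and linear speed of valve below 0.03 m/s); the robot touches nothing.
It fails at once if the flap touches the valve (more than 0.3 N) (contact force between valve and flap above 0.3 N).
It fails at once if the valve is lifted more than 16 mm off the deck (height (world z) of valve_center above 0.096 m).
It fails at once if a bystander is moved more than 20 mm (distance of any of cap, mouthpiece, block, spool, driver, mallet, jar from where it was at the start of the episode above 0.02 m).
It also fails if it takes over 38 s, if anything falls off the work surface, if the arm or the gripper's body presses on something with over 40 N, if the wrist force passes 120 N, or if a joint passes its speed limit or range.

## Working session

There is one attempt and no reset: what is moved stays moved. The work goes in short steps, Python scripts to look and compute and a tool call to move; the robot and the scene stay as the last step left them, time stands still between calls to the robot, and variables do not carry over. Pictures are saved under pics/ and viewed, and the job is handed in when it is done.

Besides the shell and the picture viewer there is one more tool, called after ">>>" by a JSON object that holds its "fn" and its "kwargs", one argument or row to a line. servo_tool: Moves the arm, as the interface text tells. Its arguments: {"type":"object","properties":{"increments":{"type":"array"},"grip_force":{"type":"number"}},"required":["increments"]}

```bash
ls; mkdir -p pics
python3 - <<'E'
from cell import r, imaging
import cv2,numpy as np
print(r.state())
for n in ["side","top","wrist"]:
    d=imaging.grab_frame(n); np.savez(n+'.npz',**{k:np.array(v) for k,v in d.items()})
    cv2.imwrite(f'pics/{n}0.png',d['frame'][:,:,::-1]); print(n,d['intrinsics'],d['dist_coeffs'],d['R'],d['t'])
E
```

```text
pics
{'t': 0.0, 'joint_pos': array([-1.16571884e+00,  9.18999298e-02,  1.23189357e+00, -3.10175623e-05,
        1.81979509e+00, -5.66885084e-02]), 'qvel': array([-0.00050787, -0.00120831,  0.00215893,  0.00180361, -0.00122874,
       -0.0001732 ]), 'tau': array([-1.18136486e-03, -4.58735204e+01, -4.18022060e+01, -1.42412191e-04,
        1.16976339e-02,  7.69166661e-06]), 'tcp_pos': array([ 0.26720235, -0.53690381,  0.23012194]), 'eef_rot': array([[ 4.45522208e-01, -8.95270518e-01, -8.14204781e-04],
       [-8.95268666e-01, -4.45522944e-01,  1.82255774e-03],
       [-1.99442913e-03, -8.30579215e-05, -9.99998008e-01]]), 'ft_force': array([-0.03524985,  0.05006455, -0.00562165]), 'ft_torque': array([-0.00534005,  0.01467716,  0.06770158]), 'finger_gap': 0.08517899010041718}
side [[439.70189802   0.         317.0833068 ]
 [  0.         439.70189802 194.85813771]
 [  0.           0.           1.        ]] [-0.10746038  0.          0.          0.          0.        ] [[-0.76414876 -0.64487624  0.01453638]
 [-0.44419092  0.50973759 -0.73679171]
 [ 0.46772973 -0.5694754  -0.67596351]] [0.3955776  0.30852093 1.00703973]
top [[408.00623401   0.         313.85721986]
 [  0.         408.00623401 203.90778251]
 [  0.           0.           1.        ]] [-0.06431491  0.          0.          0.          0.        ] [[ 0.00950869 -0.99994641  0.00409522]
 [-0.99130105 -0.00996395 -0.13123623]
 [ 0.13127    -0.00281171 -0.99134267]] [0.00613604 0.52676573 1.2436254 ]
wrist [[297.61593883   0.         317.48328619]
 [  0.         297.61593883 203.29528061]
 [  0.           0.           1.        ]] [-0.03522176  0.          0.          0.          0.        ] [[ 0.44540464 -0.89532695 -0.00208675]
 [-0.85653696 -0.42678382  0.29017237]
 [-0.26068974 -0.12745674 -0.95697212]] [-0.60056989 -0.03659842  0.37869284]
```

View pics/side0.png

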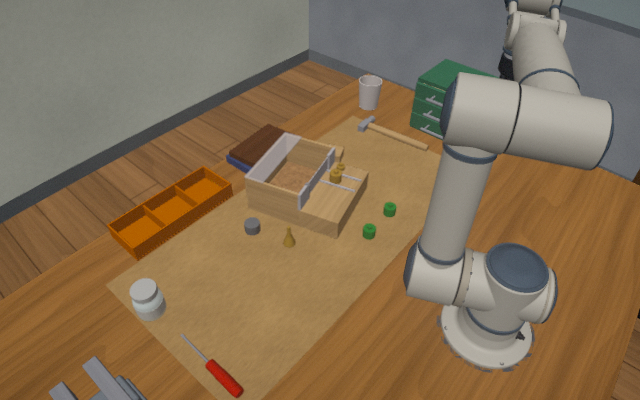

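View pics/top0.png

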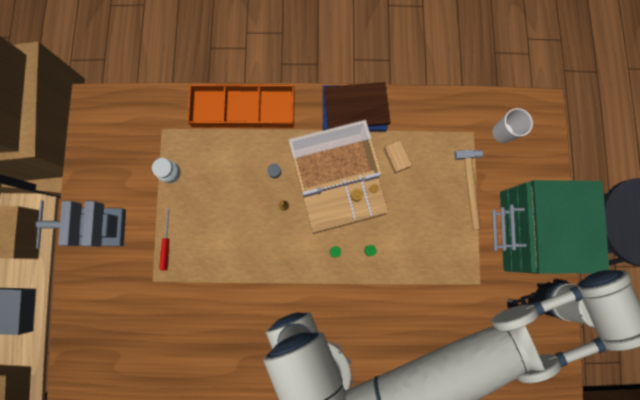

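View pics/wrist0.png

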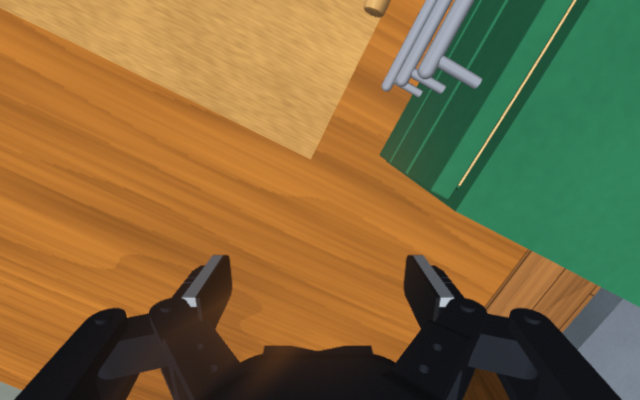

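Side view: the box is at about (295,175) and the deck at (335,200). Top view: valve candidates are brass in the lane at (356,195), the brass cap at (374,188), green look-alikes at (335,252) and (370,250), and the mouthpiece at (284,205). By the description I choose the brass one between the rails, (356,195), and check it in a close crop.

Run:
```python
import cv2,numpy as np
t=np.load('top.npz')['frame'];s=np.load('side.npz')['frame']
cv2.imwrite('pics/topc.png',cv2.resize(t[110:240,280:410],None,fx=4.6,fy=4.6,interpolation=cv2.INTER_CUBIC)[:,:,::-1])
cv2.imwrite('pics/sidec.png',cv2.resize(s[120:240,235:385],None,fx=5,fy=5,interpolation=cv2.INTER_CUBIC)[:,:,::-1])
```

```text
(no output)
```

View pics/topc.png

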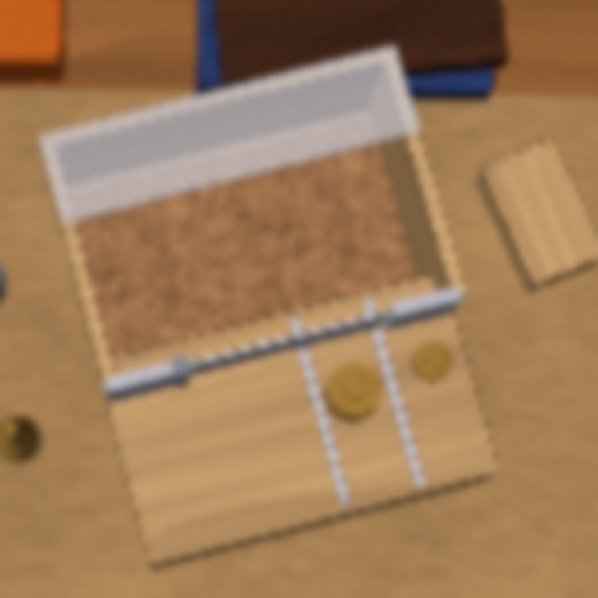

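View pics/sidec.png

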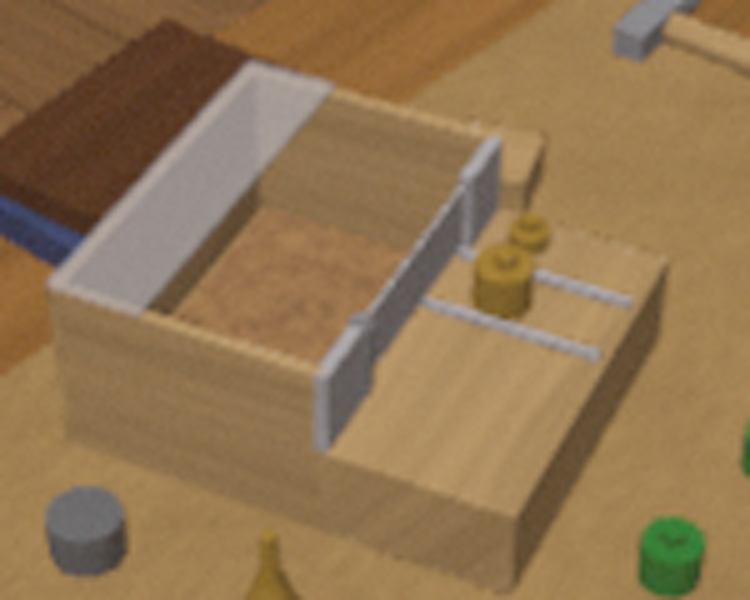

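The crop confirms it: the brass cylinder with a boss, between the white rails (crop 352,390), with the cap to its right at (432,360). Next I fit the station pose from the corners and rail ends in both views.

```bash
cat > h.py <<'E'
import cv2,numpy as np
def ray(d,uv,z):
    p=cv2.undistortPoints(np.array([[uv]],float),d['intrinsics'],d['dist_coeffs'])[0,0]
    R=d['R'];C=-R.T@d['t'];v=R.T@np.array([p[0],p[1],1.]);return C+v*(z-C[2])/v[2]
def proj(d,X):
    return cv2.projectPoints(np.array(X,float).reshape(-1,1,3),cv2.Rodrigues(d['R'])[0],d['t'],d['intrinsics'],d['dist_coeffs'])[0][:,0]
def fit(src,dst):
    src=np.array(src);dst=np.array(dst);a=src.mean(0);b=dst.mean(0);s=src-a;q=dst-b
    th=np.arctan2((s[:,0]*q[:,1]-s[:,1]*q[:,0]).sum(),(s*q).sum())
    R=np.array([[np.cos(th),-np.sin(th)],[np.sin(th),np.cos(th)]]);return th,b-R@a,R
E
python3 - <<'E'
from h import *
t=dict(np.load('top.npz'));s=dict(np.load('side.npz'))
tc=lambda x,y:((x+.5)/4.6-.5+280,(y+.5)/4.6-.5+110)
sc=lambda x,y:((x+.5)/5-.5+235,(y+.5)/5-.5+120)
L=[((-.115,.115),.065,(152,567),(513,515)),((-.115,-.125),.065,(494,475),(667,260)),
((-.110,-.0195),.071,(344,502),(597,354)),((-.110,-.0705),.071,(420,486),(630,301))]
for nm,d,c,i in (('top',t,tc,2),('side',s,sc,3)):
    D=[ray(d,c(*l[i]),l[1])[:2] for l in L]
    th,T,R=fit([l[0] for l in L],D);print(nm,np.degrees(th),T,[np.round((R@np.array(l[0])+T-x)*1000,1) for l,x in zip(L,D)])
    # valve
    for uv,z in (((352,390),.095),) if nm=='top' else (((503,262),.095),):
        w=ray(d,c(*uv),z)[:2];print('valve',w,R.T@(w-T))
    if nm=='top': w=ray(d,c(432,360),.083)[:2];print('cap',w,R.T@(w-T))
E
```

```text
top 15.556308869540603 [ 0.57616045 -0.06388975] [array([0.4, 1.9]), array([ 1.6, -2.6]), array([-2.3, -0.2]), array([0.3, 1. ])]
valve [ 0.54873551 -0.11494549] [-0.04011269 -0.04183046]
cap [ 0.57121756 -0.16923265] [-0.03301323 -0.1001583 ]
side 15.035799459793463 [ 0.57793313 -0.06511108] [array([-0.7,  2.3]), array([ 0.3, -2.2]), array([ 0.1, -0.4]), array([0.3, 0.3])]
valve [ 0.55038483 -0.11762748] [-0.0402291  -0.04357179]
```

>>> {"fn": "servo_tool", "kwargs": {
  "increments": [
    {"dx": -0.0206,"dy": -0.031},
    {"dx": -0.0206,"dy": -0.031},
    {"dx": -0.0206,"dy": -0.031},
    {"dx": -0.0206,"dy": -0.031},
    {"dx": -0.0206,"dy": -0.031},
    {"dx": -0.0206,"dy": -0.031},
    {"dx": -0.0206,"dy": -0.031},
    {"dx": -0.0206,"dy": -0.031},
    {"dx": -0.0206,"dy": -0.031},
    {"dx": -0.0206,"dy": -0.031},
    {"dx": -0.0206,"dy": -0.031},
    {"dx": -0.0206,"dy": -0.031},
    {"dx": -0.0206,"dy": -0.031},
    {"dx": -0.0206,"dy": -0.031},
    {"wz": 8.3},
    {"wz": 8.3},
    {"wz": 8.3},
    {"wz": 8.3},
    {"wz": 8.3},
    {"wz": 8.3}
  ]
}}

```text
invalid input at $.increments[0]: expected keys claw, dx, dy, dz, wx, wy, wz
```

>>> {"fn": "servo_tool", "kwargs": {
  "increments": [
    {"dz": 0},
    {"dz": 0}
  ]
}}

```text
invalid input at $.increments[0]: expected keys claw, dx, dy, dz, wx, wy, wz
```

Run:
```python
from cell import r, imaging
import cv2,numpy as np
s=r.state();print(s['t'],s['tcp_pos'],s['eef_rot'],s['ft_force'],s['joint_pos'])
for n in ["wrist"]:
    d=imaging.grab_frame(n); np.savez(n+'.npz',**{k:np.array(v) for k,v in d.items()})
    cv2.imwrite(f'pics/{n}1.png',d['frame'][:,:,::-1])
```

```text
0.15 [ 0.26724958 -0.53694269  0.23039753] [[ 4.45566375e-01 -8.95248723e-01 -5.73112189e-04]
 [-8.95247566e-01 -4.45566724e-01  1.44578042e-03]
 [-1.54969280e-03 -1.31113851e-04 -9.99998791e-01]] [-0.02876965  0.41835868 -0.42142438] [-1.16571354e+00  9.16964626e-02  1.23162129e+00  4.44146696e-05
  1.81982953e+00 -5.67136017e-02]
```

View pics/wrist1.png

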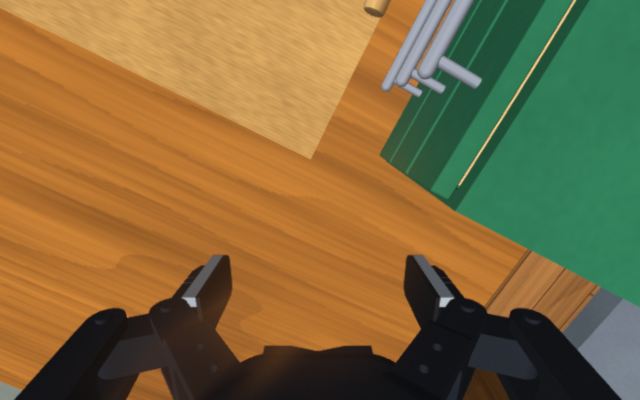

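All keys are needed in every row. The arm has not moved and the view is unchanged.

>>> {"fn": "servo_tool", "kwargs": {
  "increments": [
    {"claw": 0,"dx": -0.0206,"dy": -0.031,"dz": 0,"wx": 0,"wy": 0,"wz": 0},
    {"claw": 0,"dx": -0.0206,"dy": -0.031,"dz": 0,"wx": 0,"wy": 0,"wz": 0},
    {"claw": 0,"dx": -0.0206,"dy": -0.031,"dz": 0,"wx": 0,"wy": 0,"wz": 0},
    {"claw": 0,"dx": -0.0206,"dy": -0.031,"dz": 0,"wx": 0,"wy": 0,"wz": 0},
    {"claw": 0,"dx": -0.0206,"dy": -0.031,"dz": 0,"wx": 0,"wy": 0,"wz": 0},
    {"claw": 0,"dx": -0.0206,"dy": -0.031,"dz": 0,"wx": 0,"wy": 0,"wz": 0},
    {"claw": 0,"dx": -0.0206,"dy": -0.031,"dz": 0,"wx": 0,"wy": 0,"wz": 0},
    {"claw": 0,"dx": -0.0206,"dy": -0.031,"dz": 0,"wx": 0,"wy": 0,"wz": 0},
    {"claw": 0,"dx": -0.0206,"dy": -0.031,"dz": 0,"wx": 0,"wy": 0,"wz": 0},
    {"claw": 0,"dx": -0.0206,"dy": -0.031,"dz": 0,"wx": 0,"wy": 0,"wz": 0},
    {"claw": 0,"dx": -0.0206,"dy": -0.031,"dz": 0,"wx": 0,"wy": 0,"wz": 0},
    {"claw": 0,"dx": -0.0206,"dy": -0.031,"dz": 0,"wx": 0,"wy": 0,"wz": 0},
    {"claw": 0,"dx": -0.0206,"dy": -0.031,"dz": 0,"wx": 0,"wy": 0,"wz": 0},
    {"claw": 0,"dx": -0.0206,"dy": -0.031,"dz": 0,"wx": 0,"wy": 0,"wz": 0},
    {"claw": 0,"dx": 0,"dy": 0,"dz": 0,"wx": 0,"wy": 0,"wz": 8.3},
    {"claw": 0,"dx": 0,"dy": 0,"dz": 0,"wx": 0,"wy": 0,"wz": 8.3},
    {"claw": 0,"dx": 0,"dy": 0,"dz": 0,"wx": 0,"wy": 0,"wz": 8.3},
    {"claw": 0,"dx": 0,"dy": 0,"dz": 0,"wx": 0,"wy": 0,"wz": 8.3},
    {"claw": 0,"dx": 0,"dy": 0,"dz": 0,"wx": 0,"wy": 0,"wz": 8.3},
    {"claw": 0,"dx": 0,"dy": 0,"dz": 0,"wx": 0,"wy": 0,"wz": 8.3}
  ]
}}

```text
t: 2.2
tcp_pos: [0.5273, -0.0855, 0.231]
eef_rot: [[-0.402, -0.916, -0.0], [-0.916, 0.402, 0.0], [0.0, 0.0, -1.0]]
ft_force: [-0.2, -0.0, 0.3]
finger_gap: 0.0854
```

>>> {"fn": "servo_tool", "kwargs": {
  "increments": [
    {"claw": 0,"dx": 0,"dy": 0,"dz": 0,"wx": 0,"wy": 0,"wz": 0},
    {"claw": 0,"dx": 0,"dy": 0,"dz": 0,"wx": 0,"wy": 0,"wz": 0}
  ]
}}

```text
t: 2.4
tcp_pos: [0.5273, -0.0856, 0.2311]
eef_rot: [[-0.393, -0.92, -0.0], [-0.92, 0.393, 0.0], [0.0, 0.0, -1.0]]
ft_force: [-0.6, -0.5, 1.1]
finger_gap: 0.0852
```

Run:
```python
from cell import r, imaging
import cv2,numpy as np
s=r.state();print(s['t'],s['tcp_pos'],s['eef_rot'],s['ft_force'],s['joint_pos'])
for n in ["wrist"]:
    d=imaging.grab_frame(n); np.savez(n+'.npz',**{k:np.array(v) for k,v in d.items()})
    cv2.imwrite(f'pics/{n}2.png',d['frame'][:,:,::-1])
```

```text
2.4 [ 0.5273204  -0.08559188  0.23111113] [[-3.92629721e-01 -9.19696588e-01 -2.96254226e-04]
 [-9.19696633e-01  3.92629726e-01  4.32508406e-05]
 [ 7.65405651e-05  2.89445580e-04 -9.99999955e-01]] [-0.57605219 -0.45884366  1.07639209] [-2.24583247e-01 -8.58283849e-02  1.40822579e+00 -2.45669929e-05
  1.81949370e+00  1.74969624e+00]
```

View pics/wrist2.png

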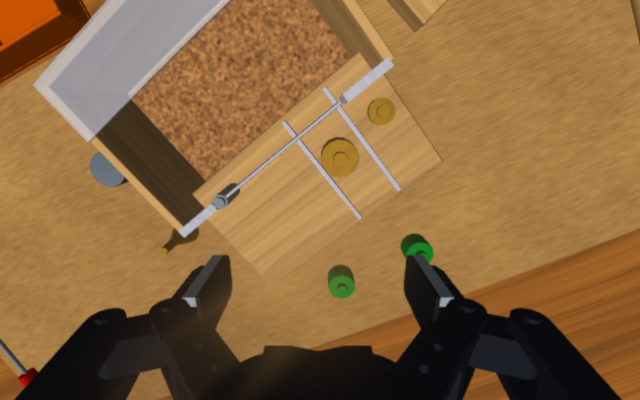

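Wrist view: deck corners at (441,159) and (264,277), rail near ends at (360,218) and (399,190), valve at (340,157), hinge at (222,200). I zoom in for accurate points.

Run:
```python
import cv2,numpy as np
t=np.load('wrist.npz')['frame']
cv2.imwrite('pics/wc.png',cv2.resize(t[70:290,180:450],None,fx=2.7,fy=2.7,interpolation=cv2.INTER_CUBIC)[:,:,::-1])
cv2.imwrite('pics/wc2.png',cv2.resize(t[75:230,270:450],None,fx=3.8,fy=3.8,interpolation=cv2.INTER_CUBIC)[:,:,::-1])
```

```text
(no output)
```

View pics/wc.png

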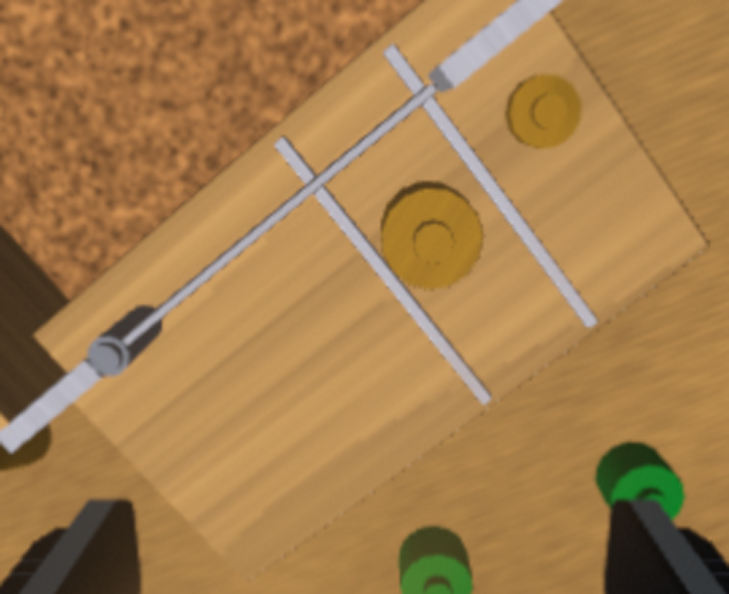

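View pics/wc2.png

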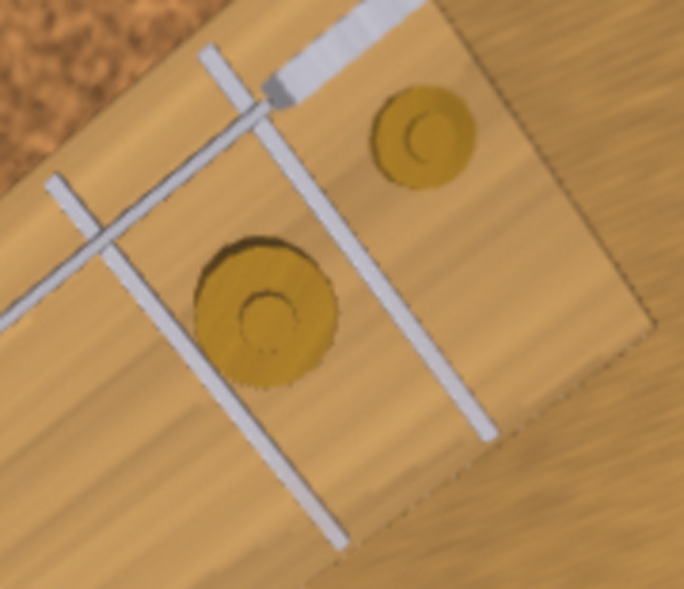

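Run:
```python
from h import *
d=dict(np.load('wrist.npz'))
c=lambda x,y:((x+.5)/3.8-.5+270,(y+.5)/3.8-.5+75)
c1=lambda x,y:((x+.5)/2.7-.5+180,(y+.5)/2.7-.5+70)
L=[((-.110,-.0195),.071,c(343,545)),((-.110,-.0705),.071,c(490,435)),((.02,-.0195),.071,c(54,180)),((.02,-.0705),.071,c(208,48)),((-.115,-.125),.065,c(655,322)),((0,.065),.119,c1(109,355)),((.025,.107),.065,c1(36,335))]
D=[ray(d,l[2],l[1])[:2] for l in L]
th,T,R=fit([l[0] for l in L],D);print(np.degrees(th),T,[np.round((R@np.array(l[0])+T-x)*1000,1) for l,x in zip(L,D)])
for uv,z in ((c(268,323),.103),(c(268,318),.095)):
    w=ray(d,uv,z)[:2];print('valve',w,R.T@(w-T))
w=ray(d,c(430,137),.083)[:2];print('cap',R.T@(w-T))
```

```text
15.641640487903395 [ 0.57909234 -0.06747593] [array([-0.8, -1. ]), array([-1.2, -1.4]), array([1.6, 0.9]), array([1.4, 0.8]), array([-1.8, -2.2]), array([-0.2,  1.1]), array([1.1, 1.9])]
valve [ 0.5513696  -0.11847301] [-0.0404459  -0.04163389]
valve [ 0.55116581 -0.11900804] [-0.0407864  -0.04209417]
cap [-0.03228635 -0.09993834]
```

The station fits at yaw 15.5°, origin (0.578,-0.066), and the valve is at station (-40.5,-43). The tool already stands at the planned start: right finger 14 mm behind the valve, left finger 8 mm before the flap. I go straight down.

>>> {"fn": "servo_tool", "kwargs": {
  "increments": [
    {"claw": 0,"dx": 0,"dy": 0,"dz": 0.028,"wx": 0,"wy": 0,"wz": 0},
    {"claw": 0,"dx": 0,"dy": 0,"dz": 0.028,"wx": 0,"wy": 0,"wz": 0},
    {"claw": 0,"dx": 0,"dy": 0,"dz": 0.028,"wx": 0,"wy": 0,"wz": 0},
    {"claw": 0,"dx": 0,"dy": 0,"dz": 0.028,"wx": 0,"wy": 0,"wz": 0},
    {"claw": 0,"dx": 0,"dy": 0,"dz": 0.02,"wx": 0,"wy": 0,"wz": 0},
    {"claw": 0,"dx": 0,"dy": 0,"dz": 0.02,"wx": 0,"wy": 0,"wz": 0},
    {"claw": 0,"dx": 0,"dy": 0,"dz": 0.01,"wx": 0,"wy": 0,"wz": 0},
    {"claw": 0,"dx": 0,"dy": 0,"dz": 0.004,"wx": 0,"wy": 0,"wz": 0},
    {"claw": 0,"dx": 0,"dy": 0,"dz": 0,"wx": 0,"wy": 0,"wz": 0}
  ]
}}

```text
t: 3.35
tcp_pos: [0.5274, -0.0856, 0.0653]
eef_rot: [[-0.395, -0.918, -0.0], [-0.918, 0.395, 0.0], [0.0, 0.0, -1.0]]
ft_force: [-0.1, 0.1, 0.6]
finger_gap: 0.0852
```

Run:
```python
from cell import r, imaging
import cv2,numpy as np
s=r.state();print(s['t'],s['tcp_pos'],s['ft_force'])
d=imaging.grab_frame('side'); f=d['frame']
a=cv2.resize(f[110:240,235:395],None,fx=5,fy=4.6,interpolation=cv2.INTER_CUBIC)
cv2.imwrite('pics/s3.png',a[:,:,::-1])
d=imaging.grab_frame('wrist'); cv2.imwrite('pics/w3.png',d['frame'][:,:,::-1])
```

```text
3.35 [ 0.5273913  -0.08560386  0.0653395 ] [-0.09914805  0.05299326  0.60794778]
```

View pics/s3.png

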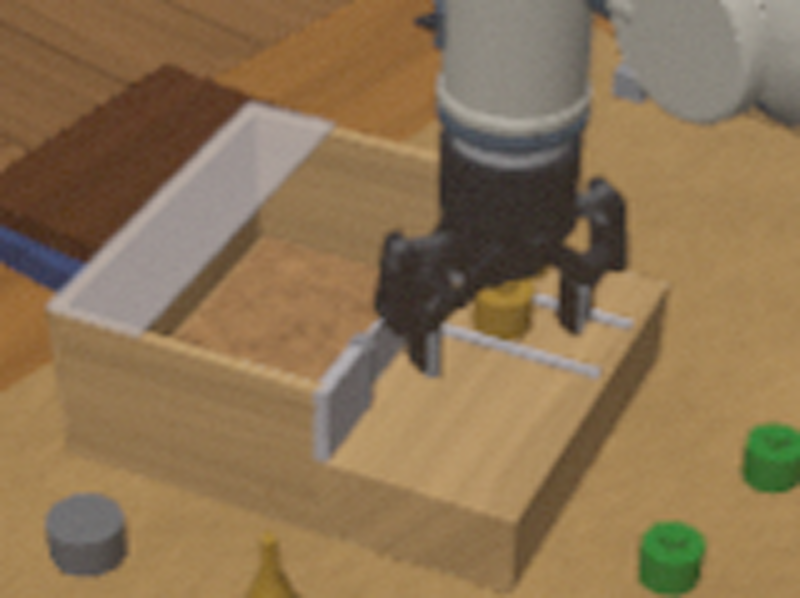

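View pics/w3.png

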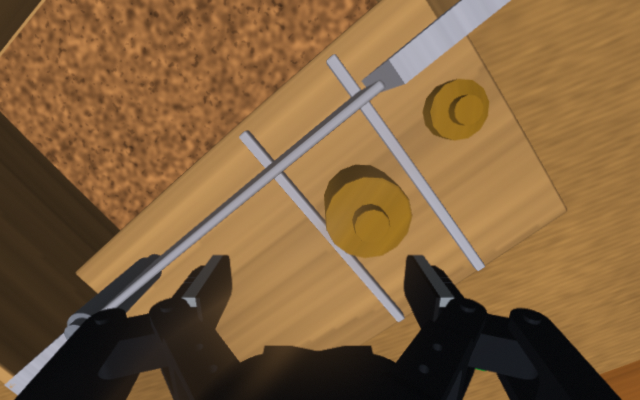

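Run:
```python
from cell import r, imaging
import numpy as np,cv2
d=imaging.grab_frame('wrist');s=r.state()
K=d['intrinsics'];z=d['z_map'];v,u=np.mgrid[0:400,0:640]
m=(z>0)&(d['frame'].max(2)<90)
p=cv2.undistortPoints(np.stack([u[m],v[m]],1)[:,None].astype(float),K,d['dist_coeffs'])[:,0]
X=np.c_[p,np.ones(len(p))]*z[m][:,None]
X=(X-d['t'])@d['R']
Y=(X-s['tcp_pos'])@s['eef_rot']  # tool frame
for a,b in((-.02,-.01),(-.03,-.02),(-.04,-.03),(-.05,-.04),(-.06,-.05),(-.07,-.06),(-.08,-.07)):
  for sg in(-1,1):
    k=(Y[:,2]>a)&(Y[:,2]<b)&(sg*Y[:,0]>.03)&(abs(Y[:,1])<.05)
    if k.sum()>3: print(a,sg,k.sum(),'x',np.round(Y[k,0].min(),4),np.round(Y[k,0].max(),4),'y',np.round(Y[k,1].min(),4),np.round(Y[k,1].max(),4))
```

```text
-0.02 -1 2411 x -0.1583 -0.0416 y -0.0316 0.0229
-0.02 1 244 x 0.0303 0.0542 y -0.0492 0.009
-0.03 -1 2795 x -0.151 -0.0302 y -0.0461 0.0254
-0.03 1 591 x 0.0303 0.0567 y -0.0492 0.0091
-0.04 -1 2785 x -0.1437 -0.0301 y -0.0462 0.0255
-0.04 1 767 x 0.0426 0.057 y -0.0132 0.0097
-0.05 -1 2315 x -0.1366 -0.03 y -0.0462 0.0257
-0.05 1 761 x 0.0426 0.0567 y -0.0132 0.0078
-0.06 -1 1040 x -0.1287 -0.0399 y -0.0329 0.0265
-0.06 1 866 x 0.0412 0.075 y -0.0158 -0.004
-0.07 -1 4652 x -0.0745 -0.0313 y -0.0182 0.0117
-0.07 1 4659 x 0.0324 0.0756 y -0.0184 0.0116
-0.08 -1 3133 x -0.0737 -0.03 y -0.0197 0.0114
-0.08 1 3204 x 0.03 0.0745 y -0.0195 0.0113
```

The knuckles are widest (75 mm) from about 0.117 m up, close to the hinge barrel. I turn the tool 6.4° more so the left side clears the hinge, then start the push and open the flap.

>>> {"fn": "servo_tool", "kwargs": {
  "increments": [
    {"claw": 0,"dx": 0.003,"dy": 0,"dz": 0,"wx": 0,"wy": 0,"wz": 0},
    {"claw": 0,"dx": 0,"dy": 0,"dz": 0,"wx": 0,"wy": 0,"wz": 3.2},
    {"claw": 0,"dx": 0,"dy": 0,"dz": 0,"wx": 0,"wy": 0,"wz": 3.2},
    {"claw": 0,"dx": -0.0035,"dy": -0.0035,"dz": 0,"wx": 0,"wy": 0,"wz": 0},
    {"claw": 0,"dx": -0.0035,"dy": -0.0035,"dz": 0,"wx": 0,"wy": 0,"wz": 0},
    {"claw": 0,"dx": -0.0035,"dy": -0.0035,"dz": 0,"wx": 0,"wy": 0,"wz": 0},
    {"claw": 0,"dx": -0.0035,"dy": -0.0035,"dz": 0,"wx": 0,"wy": 0,"wz": 0},
    {"claw": 0,"dx": -0.0035,"dy": -0.0035,"dz": 0,"wx": 0,"wy": 0,"wz": 0},
    {"claw": 0,"dx": 0,"dy": 0,"dz": 0,"wx": 0,"wy": 0,"wz": 0}
  ]
}}

```text
t: 4.4
tcp_pos: [0.5506, -0.0816, 0.0654]
eef_rot: [[-0.496, -0.869, 0.0], [-0.869, 0.496, 0.0], [-0.0, -0.0, -1.0]]
ft_force: [-2.9, -0.3, 2.8]
finger_gap: 0.0854
```

```bash
cat > look.py <<'E'
from cell import r, imaging
import cv2,numpy as np,sys
s=r.state();print(s['t'],s['tcp_pos'],s['eef_rot'][:2,0],s['ft_force'])
c,sn=np.cos(np.radians(15.5)),np.sin(np.radians(15.5));R=np.array([[c,-sn],[sn,c]])
print('C station',R.T@(s['tcp_pos'][:2]-[.578,-.066]),'toolx',R.T@s['eef_rot'][:2,0])
a=cv2.resize(imaging.grab_frame('side')['frame'][110:240,235:395],(640,520),interpolation=cv2.INTER_CUBIC)
cv2.imwrite(f'pics/s{sys.argv[1]}.png',a[:,:,::-1])
cv2.imwrite(f'pics/w{sys.argv[1]}.png',imaging.grab_frame('wrist')['frame'][:,:,::-1])
E
python3 look.py 4
```

```text
4.4 [ 0.5505923  -0.08161408  0.0654092 ] [-0.49551562 -0.86859903] [-2.90078884 -0.32449249  2.81058526]
C station [-0.03058357 -0.00772182] toolx [-0.70961694 -0.70458768]
```

View pics/s4.png

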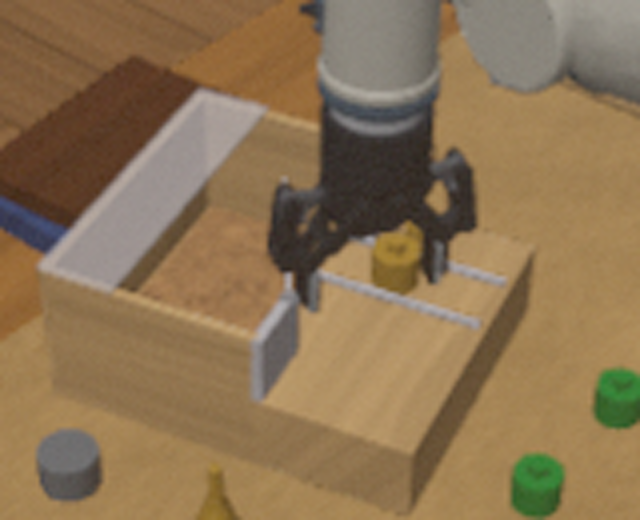

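View pics/w4.png

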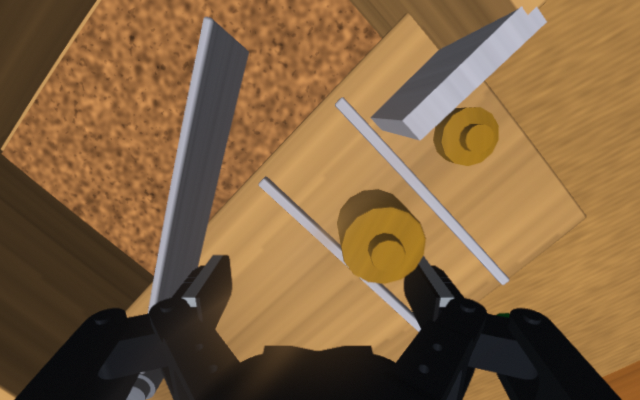

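The flap is open by roughly 0.5 rad (edge at wrist px (205,20)-(155,300)), the valve is still in front of the gate at (383,240), and the right finger has just reached its back. I continue.

>>> {"fn": "servo_tool", "kwargs": {
  "increments": [
    {"claw": 0,"dx": -0.003,"dy": -0.003,"dz": 0,"wx": 0,"wy": 0,"wz": 0},
    {"claw": 0,"dx": -0.003,"dy": -0.003,"dz": 0,"wx": 0,"wy": 0,"wz": 0},
    {"claw": 0,"dx": -0.003,"dy": -0.003,"dz": 0,"wx": 0,"wy": 0,"wz": 0},
    {"claw": 0,"dx": -0.003,"dy": -0.003,"dz": 0,"wx": 0,"wy": 0,"wz": 0},
    {"claw": 0,"dx": -0.003,"dy": -0.003,"dz": 0,"wx": 0,"wy": 0,"wz": 0}
  ]
}}

```text
t: 5.0
tcp_pos: [0.5707, -0.0773, 0.0656]
eef_rot: [[-0.497, -0.868, -0.0], [-0.868, 0.497, -0.002], [0.002, -0.001, -1.0]]
ft_force: [-5.7, -7.0, 6.2]
finger_gap: 0.0854
```

```bash
python3 look.py 5
```

```text
5.0 [ 0.5707096  -0.077319    0.06556112] [-0.49655605 -0.86800184] [-5.73944238 -7.01768661  6.22021975]
C station [-0.01005012 -0.00895906] toolx [-0.71045994 -0.70373418]
```

View pics/w5.png

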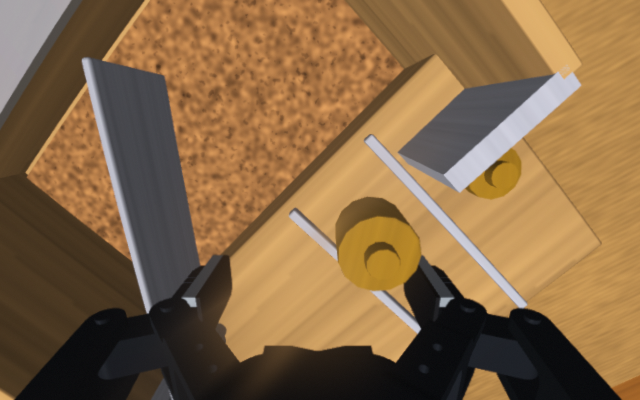

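View pics/s5.png

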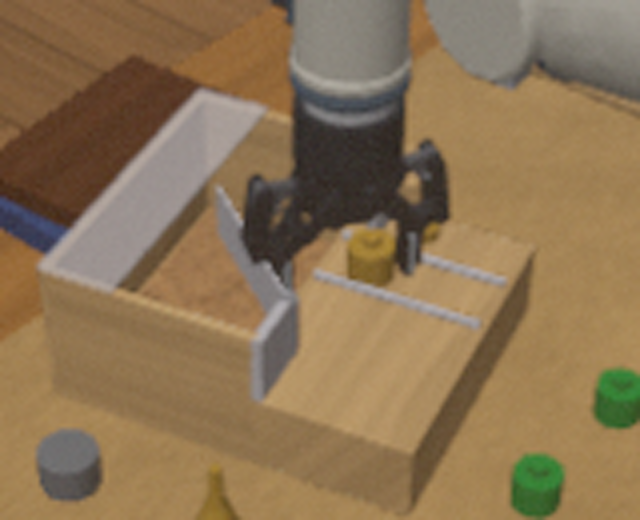

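The right finger's front corner is about 8 mm right of the valve's middle, so the push is oblique and wedges the valve against the left rail (-7 N in y). I back off, shift 6 mm left and continue. The flap stays well open (about 1 rad).

>>> {"fn": "servo_tool", "kwargs": {
  "increments": [
    {"claw": 0,"dx": 0.003,"dy": 0.003,"dz": 0,"wx": 0,"wy": 0,"wz": 0},
    {"claw": 0,"dx": 0.003,"dy": 0.003,"dz": 0,"wx": 0,"wy": 0,"wz": 0},
    {"claw": 0,"dx": -0.0025,"dy": 0.0025,"dz": 0,"wx": 0,"wy": 0,"wz": 0},
    {"claw": 0,"dx": -0.0025,"dy": 0.0025,"dz": 0,"wx": 0,"wy": 0,"wz": 0},
    {"claw": 0,"dx": 0,"dy": 0,"dz": 0,"wx": 0,"wy": 0,"wz": 0},
    {"claw": 0,"dx": 0,"dy": 0,"dz": 0,"wx": 0,"wy": 0,"wz": 0}
  ]
}}

```text
t: 5.7
tcp_pos: [0.5608, -0.0715, 0.0657]
eef_rot: [[-0.496, -0.868, 0.001], [-0.868, 0.496, -0.0], [-0.0, -0.001, -1.0]]
ft_force: [0.2, -2.2, 5.2]
finger_gap: 0.0853
```

```bash
python3 look.py 6
```

```text
5.7 [ 0.56076142 -0.07145997  0.06570632] [-0.49573042 -0.86847638] [ 0.21584939 -2.16033552  5.15737513]
C station [-0.01807074 -0.00065458] toolx [-0.70979114 -0.70441209]
```

View pics/w6.png

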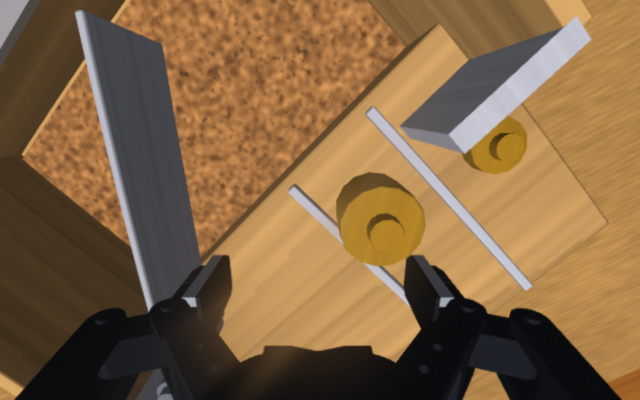

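>>> {"fn": "servo_tool", "kwargs": {
  "increments": [
    {"claw": 0,"dx": -0.003,"dy": -0.003,"dz": 0,"wx": 0,"wy": 0,"wz": 0},
    {"claw": 0,"dx": -0.003,"dy": -0.003,"dz": 0,"wx": 0,"wy": 0,"wz": 0},
    {"claw": 0,"dx": -0.003,"dy": -0.003,"dz": 0,"wx": 0,"wy": 0,"wz": 0},
    {"claw": 0,"dx": -0.003,"dy": -0.003,"dz": 0,"wx": 0,"wy": 0,"wz": 0},
    {"claw": 0,"dx": -0.003,"dy": -0.003,"dz": 0,"wx": 0,"wy": 0,"wz": 0},
    {"claw": 0,"dx": -0.003,"dy": -0.003,"dz": 0,"wx": 0,"wy": 0,"wz": 0}
  ]
}}

```text
t: 6.4
tcp_pos: [0.5833, -0.0648, 0.0649]
eef_rot: [[-0.496, -0.868, -0.005], [-0.868, 0.496, 0.0], [0.002, 0.004, -1.0]]
ft_force: [-7.4, -2.1, 7.2]
finger_gap: 0.085
```

```bash
python3 look.py 7
```

```text
6.4 [ 0.58332379 -0.06480266  0.0648647 ] [-0.49582006 -0.86842243] [-7.36762792 -2.09347432  7.15364153]
C station [ 0.00545014 -0.00026893] toolx [-0.70986311 -0.70433615]
```

View pics/w7.png

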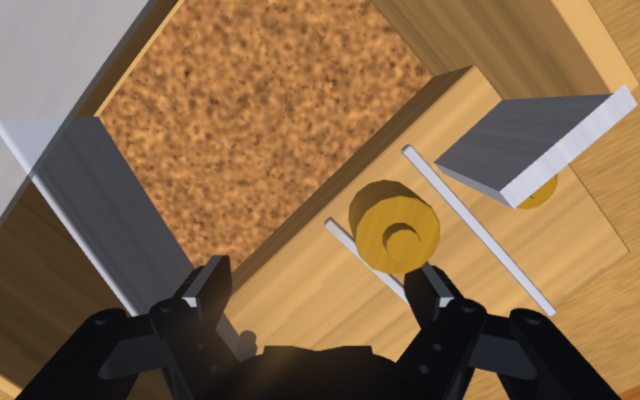

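View pics/s7.png

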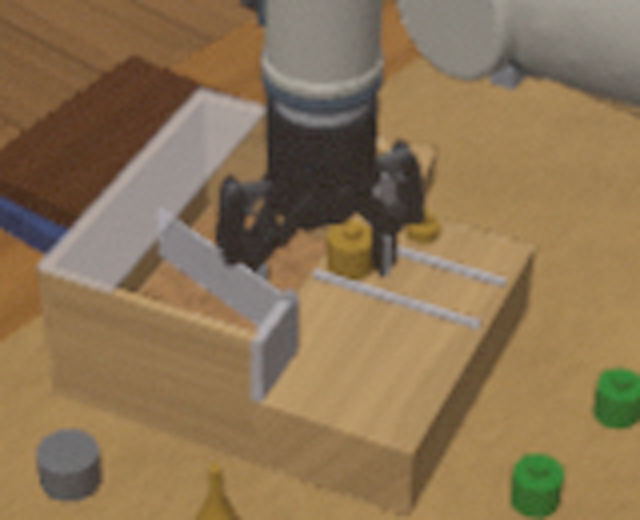

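Run:
```python
from h import *
from cell import imaging
d=imaging.grab_frame('wrist')
th=np.radians(15.5);R=np.array([[np.cos(th),-np.sin(th)],[np.sin(th),np.cos(th)]]);T=[.578,-.066]
q=[R.T@(ray(d,p,.118)[:2]-T) for p in((3,125),(70,217),(133,315))]
print(q, [np.arctan2(a[0],.065-a[1]) for a in q]); v=q[0]-q[2];print(np.arctan2(v[0],-v[1]))
print('valve',R.T@(ray(d,(402,238),.103)[:2]-T))
z=d['z_map']
# height of grip pixels near flap & flap top
for u,v in((100,325),(120,325),(150,315),(165,330),(70,222),(110,350)):
    p=cv2.undistortPoints(np.array([[[u,v]]],float),d['intrinsics'],d['dist_coeffs'])[0,0]
    X=d['R'].T@(np.array([p[0],p[1],1])*z[v,u]-d['t']);print((u,v),R.T@(X[:2]-T),X[2])
```

```text
[array([0.12446189, 0.01354532]), array([0.09383999, 0.02418437]), array([0.05785555, 0.04088328])] [np.float64(1.178777182984591), np.float64(1.1605288425646076), np.float64(1.1758543611788814)]
1.1813217496186836
valve [ 0.00494855 -0.04474208]
(100, 325) [0.06342349 0.03814697] 0.1305908663689139
(120, 325) [0.0589119  0.03379848] 0.13027576939441304
(150, 315) [0.05406337 0.02791979] 0.12619101994310697
(165, 330) [0.04800908 0.02330112] 0.13185915802150505
(70, 222) [0.09344786 0.0269399 ] 0.11665798542053613
(110, 350) [0.05620212 0.03476892] 0.13791381810478417
```

The flap is at 1.18 rad and clear of the valve, and the valve middle is at about x=+5 mm on the deck. I keep pushing until it drops.

>>> {"fn": "servo_tool", "kwargs": {
  "increments": [
    {"claw": 0,"dx": -0.003,"dy": -0.003,"dz": 0,"wx": 0,"wy": 0,"wz": 0},
    {"claw": 0,"dx": -0.003,"dy": -0.003,"dz": 0,"wx": 0,"wy": 0,"wz": 0},
    {"claw": 0,"dx": -0.003,"dy": -0.003,"dz": 0,"wx": 0,"wy": 0,"wz": 0},
    {"claw": 0,"dx": -0.003,"dy": -0.003,"dz": 0,"wx": 0,"wy": 0,"wz": 0},
    {"claw": 0,"dx": -0.003,"dy": -0.003,"dz": 0,"wx": 0,"wy": 0,"wz": 0},
    {"claw": 0,"dx": -0.003,"dy": -0.003,"dz": 0,"wx": 0,"wy": 0,"wz": 0},
    {"claw": 0,"dx": -0.003,"dy": -0.003,"dz": 0,"wx": 0,"wy": 0,"wz": 0},
    {"claw": 0,"dx": -0.003,"dy": -0.003,"dz": 0,"wx": 0,"wy": 0,"wz": 0},
    {"claw": 0,"dx": 0,"dy": 0,"dz": 0,"wx": 0,"wy": 0,"wz": 0}
  ]
}}

```text
t: 7.45
tcp_pos: [0.618, -0.0557, 0.0646]
eef_rot: [[-0.496, -0.869, -0.001], [-0.869, 0.496, 0.0], [-0.0, 0.001, -1.0]]
ft_force: [-0.7, -0.9, 1.0]
finger_gap: 0.085
```

```bash
python3 look.py 8
```

```text
7.45 [ 0.61798911 -0.05565144  0.06460913] [-0.49566893 -0.86851155] [-0.73848093 -0.94588477  0.97634897]
C station [ 0.04130026 -0.00071443] toolx [-0.70974129 -0.70446241]
```

View pics/w8.png

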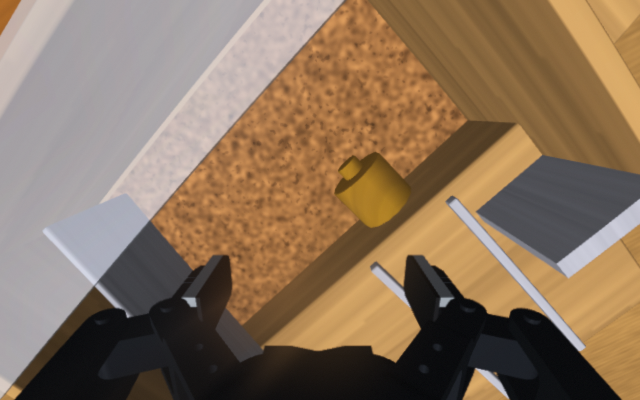

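View pics/s8.png

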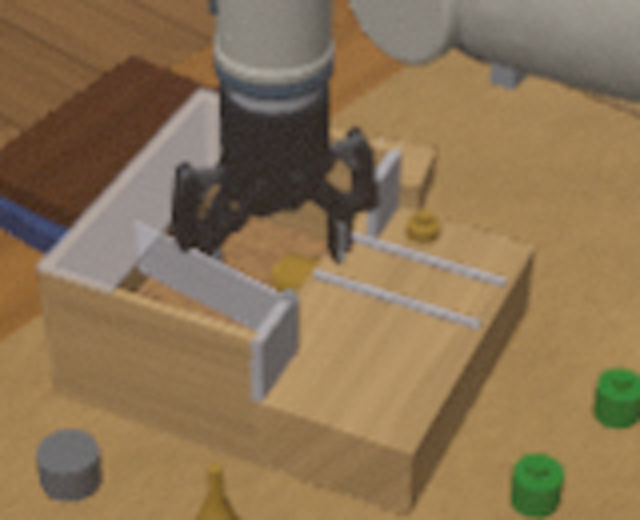

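The valve has dropped into the box (wrist px (372,190)). Now I draw back, shifted 6 mm right to clear the hinge, then go up.

>>> {"fn": "servo_tool", "kwargs": {
  "increments": [
    {"claw": 0,"dx": 0,"dy": 0,"dz": 0,"wx": 0,"wy": 0,"wz": 0},
    {"claw": 0,"dx": 0.0021,"dy": -0.0021,"dz": 0,"wx": 0,"wy": 0,"wz": 0},
    {"claw": 0,"dx": 0.0021,"dy": -0.0021,"dz": 0,"wx": 0,"wy": 0,"wz": 0},
    {"claw": 0,"dx": 0.006,"dy": 0.006,"dz": 0,"wx": 0,"wy": 0,"wz": 0},
    {"claw": 0,"dx": 0.006,"dy": 0.006,"dz": 0,"wx": 0,"wy": 0,"wz": 0},
    {"claw": 0,"dx": 0.006,"dy": 0.006,"dz": 0,"wx": 0,"wy": 0,"wz": 0},
    {"claw": 0,"dx": 0.006,"dy": 0.006,"dz": 0,"wx": 0,"wy": 0,"wz": 0},
    {"claw": 0,"dx": 0.006,"dy": 0.006,"dz": 0,"wx": 0,"wy": 0,"wz": 0},
    {"claw": 0,"dx": 0.006,"dy": 0.006,"dz": 0,"wx": 0,"wy": 0,"wz": 0},
    {"claw": 0,"dx": 0.006,"dy": 0.006,"dz": 0,"wx": 0,"wy": 0,"wz": 0},
    {"claw": 0,"dx": 0.006,"dy": 0.006,"dz": 0,"wx": 0,"wy": 0,"wz": 0},
    {"claw": 0,"dx": 0.006,"dy": 0.006,"dz": 0,"wx": 0,"wy": 0,"wz": 0},
    {"claw": 0,"dx": 0.006,"dy": 0.006,"dz": 0,"wx": 0,"wy": 0,"wz": 0},
    {"claw": 0,"dx": 0.006,"dy": 0.006,"dz": 0,"wx": 0,"wy": 0,"wz": 0},
    {"claw": 0,"dx": 0.006,"dy": 0.006,"dz": 0,"wx": 0,"wy": 0,"wz": 0},
    {"claw": 0,"dx": 0.006,"dy": 0.006,"dz": 0,"wx": 0,"wy": 0,"wz": 0},
    {"claw": 0,"dx": 0,"dy": 0,"dz": 0,"wx": 0,"wy": 0,"wz": 0},
    {"claw": 0,"dx": 0,"dy": 0,"dz": 0,"wx": 0,"wy": 0,"wz": 0}
  ]
}}

```text
t: 9.35
tcp_pos: [0.5128, -0.0908, 0.0653]
eef_rot: [[-0.496, -0.868, 0.0], [-0.868, 0.496, 0.0], [-0.0, -0.0, -1.0]]
ft_force: [0.6, -1.1, 0.2]
finger_gap: 0.0854
```

```bash
python3 look.py 9
```

```text
9.35 [ 0.51282878 -0.09075131  0.0652503 ] [-0.49620946 -0.8682028 ] [ 0.60577944 -1.06168375  0.21617066]
C station [-0.06941547 -0.00643487] toolx [-0.71017965 -0.70402045]
```

View pics/w9.png

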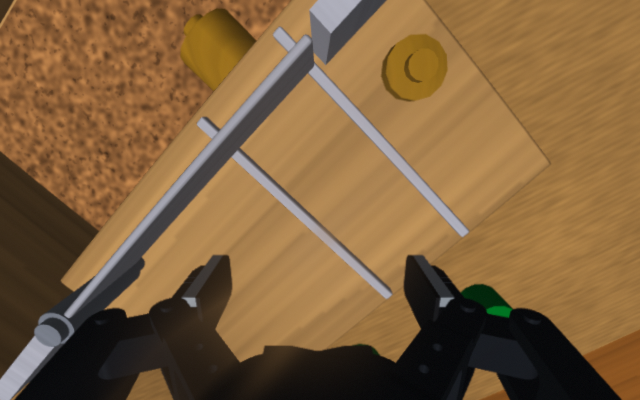

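View pics/s9.png

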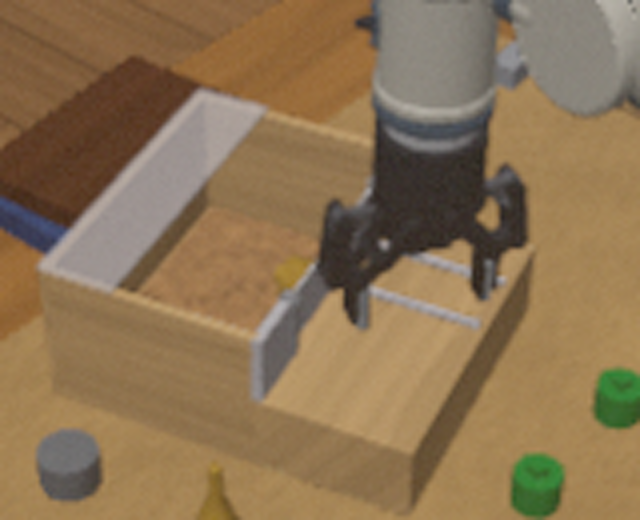

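The flap is shut, the valve lies on the cork at (215,45), and the fingers are free. I lift clear and check once more.

>>> {"fn": "servo_tool", "kwargs": {
  "increments": [
    {"claw": 0,"dx": 0,"dy": 0,"dz": -0.015,"wx": 0,"wy": 0,"wz": 0},
    {"claw": 0,"dx": 0,"dy": 0,"dz": -0.03,"wx": 0,"wy": 0,"wz": 0},
    {"claw": 0,"dx": 0,"dy": 0,"dz": -0.03,"wx": 0,"wy": 0,"wz": 0},
    {"claw": 0,"dx": 0,"dy": 0,"dz": -0.03,"wx": 0,"wy": 0,"wz": 0},
    {"claw": 0,"dx": 0,"dy": 0,"dz": -0.03,"wx": 0,"wy": 0,"wz": 0},
    {"claw": 0,"dx": 0,"dy": 0,"dz": -0.02,"wx": 0,"wy": 0,"wz": 0},
    {"claw": 0,"dx": 0,"dy": 0,"dz": 0,"wx": 0,"wy": 0,"wz": 0},
    {"claw": 0,"dx": 0,"dy": 0,"dz": 0,"wx": 0,"wy": 0,"wz": 0},
    {"claw": 0,"dx": 0,"dy": 0,"dz": 0,"wx": 0,"wy": 0,"wz": 0},
    {"claw": 0,"dx": 0,"dy": 0,"dz": 0,"wx": 0,"wy": 0,"wz": 0}
  ]
}}

```text
t: 10.45
tcp_pos: [0.5124, -0.0906, 0.2186]
eef_rot: [[-0.496, -0.868, -0.003], [-0.868, 0.496, 0.001], [0.001, 0.003, -1.0]]
ft_force: [-0.5, 0.2, -0.1]
finger_gap: 0.0851
```

```bash
python3 look.py 10
```

```text
10.45 [ 0.51240571 -0.0906456   0.21858681] [-0.49603279 -0.86830343] [-0.51118854  0.22561342 -0.14288629]
C station [-0.0697949  -0.00621994] toolx [-0.7100363  -0.70416463]
```

View pics/w10.png

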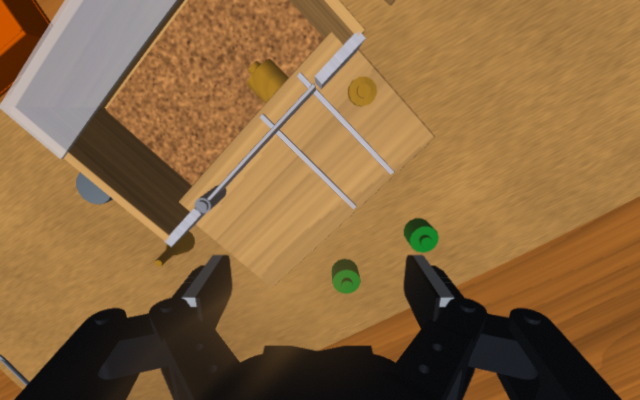

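Run:
```python
from h import *
from cell import imaging
th=np.radians(15.5);R=np.array([[np.cos(th),-np.sin(th)],[np.sin(th),np.cos(th)]]);T=[.578,-.066]
for i in range(3):
    d=imaging.grab_frame('wrist');f=d['frame'][55:105,240:295]
    h=cv2.cvtColor(f,cv2.COLOR_RGB2HSV);m=cv2.inRange(h,(15,170,60),(32,255,255));M=cv2.moments(m,True)
    c=(M['m10']/M['m00']+240,M['m01']/M['m00']+55);print(c,M['m00'],R.T@(ray(d,c,.035)[:2]-T))
```

```text
(265.0954128440367, 79.09174311926606) 1090.0 [ 0.04488515 -0.04600005]
(265.2486136783734, 79.31977818853974) 1082.0 [ 0.04483586 -0.04602376]
(265.3330249768733, 79.43848288621646) 1081.0 [ 0.04489417 -0.04606935]
```

The valve is at rest at station (45,-46) inside the box, the flap is shut, and nothing is touched.

```bash
python3 -c "
from cell import ticket
print(ticket.close_job())"
```

```text
the job is handed in; nothing more can be done
None
```

The valve is put away in the box and I have handed the job in, at about 10.6 s of the 38 s allowed. The left finger opened the flap and held it to about 1.2 rad or more. The right finger pushed the valve along the lane until it dropped off the deck; then I drew back, the flap closed, and I lifted clear.

**Last checks:**
- **Valve:** it lies still on the cork at about station (45, -46) mm, unchanged over three frames.
- **Flap:** it looks shut in the last wrist picture. I did not measure its final angle.
- **Bystanders:** the cap and the two green look-alikes look unmoved. I saw no contact with the other bystanders, but I did not measure them again.
- **Robot:** the fingers are about 15 cm above the deck with almost no wrist force.

**What disagreed:**
- My first push line ran about 8 mm to the right of the valve's middle. It pressed the valve obliquely against the left rail, with up to 7 N sideways. I backed off, shifted left and went on.
- The upward wrist force reached about 7 N during the push. I did not find out why; it was gone after the valve dropped.
- The three camera fits of the box agreed to within about 3 mm and 0.6°.

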